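Third hand for a bin-lid grip strip

TASK

On the wooden bin lid, slide the loose pale wooden strip across until it lies flush along the metal fence, under the height gauge, and then push the gauge's red knob down until its foot rests firmly on the strip for a moment, so that it reads the strip's height, and let it spring back up. Then be my third hand while I screw the strip on: with the fingers, press the strip squarely against the fence with a steady push of about 12 newtons, and finish there still holding that push; do not let go. Leave the food tiers, pan, tumbler and dish where they are.

Things in the scene. Friction and masses are not known exactly. Their poses are not given: they have to be found in the camera images.
- lid: closed wooden bin lid set in a dark steel rim on the stone bench, fixed for this job; outside 270 (x) x 370 (y) mm, flat, smoothly varnished top 20 mm above the bench; origin at the centre of its underside on the bench; x points away from the robot's side to the hinges, y along the fence, z up. It lies at a varying place and yaw
- fence: straight bare aluminium bar fixed on the lid, rigid, 16 (x) x 240 (y) x 20 (z) mm; origin at the centre of its underside on the lid's top; axes parallel to the lid's
- fence_face (a point): point at the foot of the fence's working face (the face towards the robot's side), at mid-length, on the lid's top (20 mm above the bench); its x points into the fence (the direction in which to press), y along the fence, z up. A flush strip has its origin at x = -15 mm, z = 0 in this frame
- strip: loose pale wooden strip, 30 (x) x 220 (y) x 24 (z) mm, 90 to 160 g, varnished (slides easily, friction about 0.2), lying flat on the lid, its middle 45 to 75 mm short of the fence, and a little askew; origin at the centre of its underside, x across, y along its length, z up; its x points roughly the way the fence_face x does
- gauge_stand: fixed stand of the height gauge, near the fence's +y end; post behind the fence, 55 mm beyond the origin in +x; blue arm 22 mm wide (y), 62 to 78 mm above the lid's top, from the post to 13 mm past the slide rod. Origin on the lid's top under the slide rod: 15 mm in front of the fence face (mid-width of a flush strip), 70 to 90 mm from the fence's middle to +y. Axes parallel to the lid's
- gauge (a joint): travel of the gauge's slide straight down, m; 0 is fully up (where its spring holds it), 0.040 fully down; the foot meets the top of the 24 mm strip at 0.018 (height under the foot = 42 mm - travel). The spring pushes it back up: about 2 N at the top, 4 N at the strip, 6 N fully down, less its own weight of 0.6 N
- gauge_knob (a point): centre of the top of the gauge's red round knob, 34 mm across and 12 mm thick, on the slide rod; 137 mm above the lid's top when up, 119 mm when the foot rests on the strip; press it straight down
- gauge_foot (a point): centre of the underside of the gauge's round foot, 20 mm across; 42 mm above the lid's top when up
- tiers: bystander: stack of three square food tiers clipped together, white, green, orange from below, 126 x 126 x 165 mm, beside the lid; origin under its centre
- pan: bystander: stainless steel pan, 190 mm across, 45 mm high, with a handle reaching 247 mm from its centre along its +x at about 50 mm height, beside the lid; origin under the bowl's centre
- tumbler: bystander: glass tumbler 72 mm across, 95 mm high, beyond the lid; origin under its centre
- dish: bystander: white ceramic dish 120 mm across, 40 mm high, beyond the lid; origin under its centre
There are look-alikes about, which are no part of the job. There is more than one size of the strip; the one meant has the size given above.

How it is judged:
By the outcome, as a careful person would: the job done as asked, in the order asked, and still so for the second after the job is handed in, while the arm keeps its last pose, push and grip.
It also fails if it takes over 56 s, if anything falls off the work surface, if the arm or the gripper's body presses on something with over 40 N, if the wrist force passes 120 N, or if a joint passes its speed limit or range.

ROBOT

A 6-joint arm with a two-finger parallel gripper is mounted at the origin on the work surface. World frame = base frame: x ahead of the robot, y to its left, z up, the work surface at z = 0. Lengths are in m, angles in rad, forces in N, time in s.
With the tool pointing down it reaches from about 0.3 to 0.875 m from the base axis. Payload 6.4 kg.
Tool frame: the origin (TCP) lies at the centre of the arm's flange, where the gripper is bolted on; the fingertips stand 173 mm ahead of it and the grasp point (between the pads) lies 155 mm ahead of it; z points along the fingers, x is the direction in which the jaws open and shut, and the axes are right-handed (so a half turn about z gives the same grasp; the last joint's range is limited). The gripper opens to 85 mm and grips with 20 to 120 N. Pads are 22 mm wide; open, the fingers measure 114 mm over their backs; the gripper's body (76 mm by 85 mm) begins 54 mm behind the grasp point. The pads swing forward as they close: fully open they stand 13 mm farther back than shut.
Start: joints at [1.118, 0.181, 1.607, -0, 1.354, -0.206], TCP at [0.14, 0.558, 0.405] pointing down, gripper open.
Joint ranges: [-2.99, 2.99], [-0.89, 2.07], [0.3, 2.58], [-1.14, 4.28], [0, 2.63], [-3.12, 3.12]. Speed limits (rad/s): [2.57, 2.57, 3.01, 3.14, 3.14, 3.14].

INTERFACE

Orientations are given as a unit quaternion [w, x, y, z].
In Python, from bench import ctrl gives the robot as it stands. The module is installed in compiled form; this text tells all that it offers.
- The arm moves only by the tool move_arm, never from a script. Its argument "moves" is a list of rows, each an object of numbers: "gripper": the opening in per cent of the stroke, from 0 (shut) to 100 (fully open); "x", "y", "z": the shift along the tool's x, y, z in cm; "roll": the turn about the tool's z in degrees. In form: [{"gripper": .., "x": .., "y": .., "z": .., "roll": ..}, ...]. A call has 1 to 5 rows; each row shifts and turns the commanded pose from where the row before left it, along the tool's axes as they then stand; what a row does not reach is not made up. A row lasts 1/8 s, in which the tool goes at most 62.5 mm and 10.7 degrees, less where a joint would pass 70% of its speed; a pose out of reach is approached as far as the arm can. A call is refused whole if a number of a shift passes 6.25 or a number of a turn 10.7, either way. A call with a gripper value outside its range is refused whole. The fingers move at their own pace and stop on an object; the grip force is fixed at half the most. Time passes only in rows, so rows that do not move let the fingers close. It gives the time, the measured TCP pose, the force and the opening at its end, in the units of the state.
- ctrl.get_obs(): the state, without advancing time (a new reading comes with each control period).
- ctrl.camera(name): name is "side" or "top" or "wrist"; returns a dict with "img" (384x512x3 uint8, red, green, blue), "fx", "fy", "cx", "cy" (pixels), "world_from_camera" (4x4, takes a point from camera to world coordinates); the wrist camera has in their place "tool_from_camera" (4x4, takes a point from camera to tool coordinates, whose origin is the TCP and whose axes are the tool frame's). Camera axes: x right, y up, looking along -z (the intrinsics and any distortion apply to the point x, -y, -z); pixel columns grow to the right and rows downward; lengths in m; the calibration is good to about 2 mm. The wrist camera is an equidistant fisheye: a pixel r from the principal point sees the ray r / f radians off the axis. A picture is of the moment at which its call begins: read the wrist's pose just before it. There is no depth.
- ctrl.hand_in(): hands the job in, once; it reports no verdict.
The state is a dict: "time_s": time; "q": joint angles; "dq": joint speeds; "joint_efforts": joint torques, N m; "eef_pos": TCP position; "eef_rot": TCP orientation; "wrist_force": force on the tool from outside, world axes, zero at the start; "torque": the same for the moment, N m; "opening": opening from 0.0 (shut) to 1.0 (fully open).
Only numpy, scipy, OpenCV 4.12 (cv2) and the standard library are available. Lean on these libraries where they do the work, as an engineer would, in place of code of your own. Each camera call takes 0.05 s, during which the arm holds its last target. There are 200 camera calls.

## Working session

There is one attempt and no reset: what is moved stays moved. The work goes in short steps, Python scripts to look and compute and a tool call to move; the robot and the scene stay as the last step left them, time stands still between calls to the robot, and variables do not carry over. Pictures are saved under pics/ and viewed, about 8 in all and at most 12, crops included, and the job is handed in when it is done.

Besides the shell and the picture viewer there is one more tool, called after "Emit:" as name(argument=value, ...) on one line, values as JSON. move_arm: Moves the arm, as the interface text tells. Its arguments: {"type":"object","properties":{"moves":{"type":"array","items":{"type":"object","properties":{"gripper":{"type":"number"},"x":{"type":"number"},"y":{"type":"number"},"z":{"type":"number"},"roll":{"type":"number"}}}}},"required":["moves"]}

```bash
mkdir -p pics; cat > h.py <<'E'
import numpy as np, cv2
from bench import ctrl
from scipy.spatial.transform import Rotation as R
def snap(n,f):
    c=ctrl.camera(n); cv2.imwrite(f,cv2.cvtColor(c['img'],cv2.COLOR_RGB2BGR)); return c
def ray(c,u,v):
    T=np.array(c['world_from_camera']); d=np.array([(u-c['cx'])/c['fx'],-(v-c['cy'])/c['fy'],-1]); return T[:3,3],T[:3,:3]@d
def at(c,u,v,z):
    o,d=ray(c,u,v); return o+d*(z-o[2])/d[2]
def proj(c,p):
    T=np.linalg.inv(np.array(c['world_from_camera'])); q=T[:3,:3]@np.array(p)+T[:3,3]; return c['cx']+c['fx']*q[0]/-q[2], c['cy']-c['fy']*q[1]/-q[2]
E
python3 - <<'E'
from h import *
import pickle
t=snap('top','pics/t0.png'); s=snap('side','pics/s0.png')
pickle.dump((t,s),open('c.pkl','wb'))
im=np.hstack([cv2.imread('pics/t0.png'),]); cv2.imwrite('pics/t0b.png',cv2.resize(im,(800,600),interpolation=cv2.INTER_CUBIC))
for c in (t,s): print({k:v for k,v in c.items() if k!='img'})
o=ctrl.get_obs(); print(o)
E
```

```text
{'fx': 354.4972897544369, 'fy': 354.4972897544369, 'cx': 259.0783593337346, 'cy': 194.22983581455787, 'world_from_camera': array([[-0.02513621,  0.99814198, -0.05550455,  0.4891713 ],
       [-0.99930674, -0.0235627 ,  0.02882417,  0.0581215 ],
       [ 0.02746278,  0.0561906 ,  0.99804229,  1.25159514],
       [ 0.        ,  0.        ,  0.        ,  1.        ]])}
{'fx': 422.20942762123605, 'fy': 422.20942762123605, 'cx': 259.84844701479267, 'cy': 194.1703737663841, 'world_from_camera': array([[ 0.87448348,  0.2684947 , -0.40396688,  0.07124117],
       [-0.48501247,  0.47294615, -0.7355847 , -0.90646728],
       [-0.00644601,  0.83918564,  0.54380687,  0.79918887],
       [ 0.        ,  0.        ,  0.        ,  1.        ]])}
{'time_s': 0.1, 'q': array([ 1.11773583e+00,  1.81507817e-01,  1.60794153e+00,  3.75997770e-05,
        1.35379650e+00, -2.06318754e-01]), 'dq': array([-0.00076179, -0.00124727, -0.00284398, -0.00024446, -0.00033871,
        0.00161976]), 'joint_efforts': array([-2.27391606e-04, -4.45879090e+01, -3.52238524e+01, -3.60817903e-04,
        4.15016009e-03,  2.30012898e-05]), 'eef_pos': array([0.14032496, 0.55737351, 0.40383472]), 'eef_rot': array([ 3.47300438e-04,  7.88749870e-01,  6.14713721e-01, -7.50317828e-04]), 'wrist_force': array([-0.54944751, -0.0910442 ,  0.16031863]), 'torque': array([-0.02658435, -0.00014381, -0.02151409]), 'opening': 0.9994437426462833}
```

View pics/t0b.png

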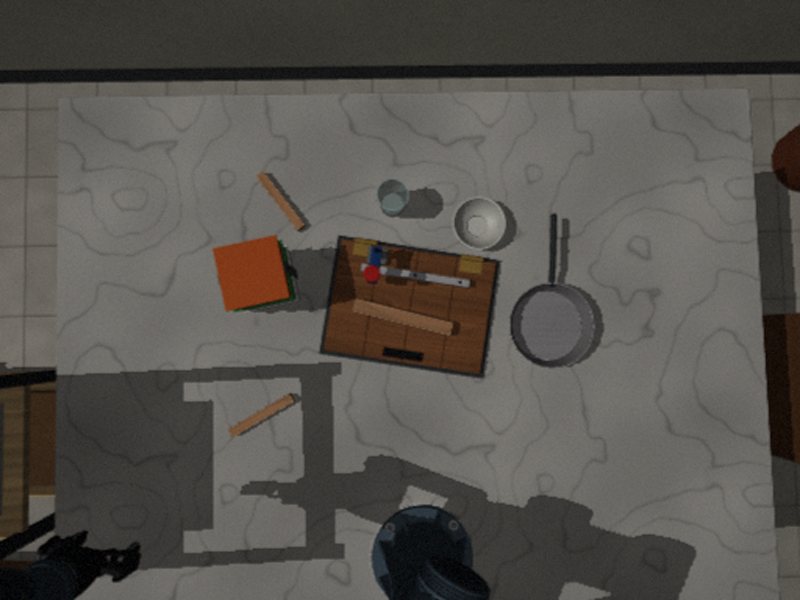

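View pics/s0.png

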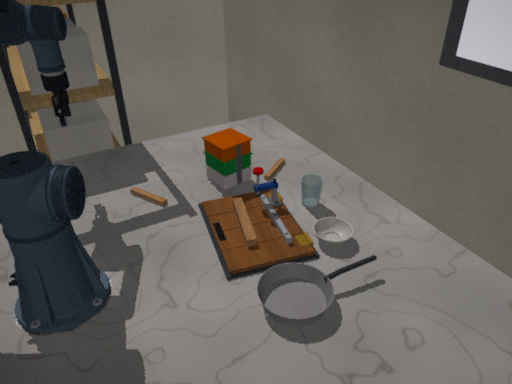

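The candidates in the 800x600 top view are strips at (282,200) and (265,414), both short and lying on the bench, and a long one at (403,317) on the lid. The lid one fits the description. I'll confirm it in an enlarged crop.

```bash
python3 - <<'E'
import cv2
im=cv2.imread('pics/t0.png')[145:245,200:325]
im=cv2.convertScaleAbs(im,alpha=1.6)
cv2.imwrite('pics/t1.png',cv2.resize(im,None,fx=6,fy=6,interpolation=cv2.INTER_CUBIC))
E
```

```text
(no output)
```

View pics/t1.png

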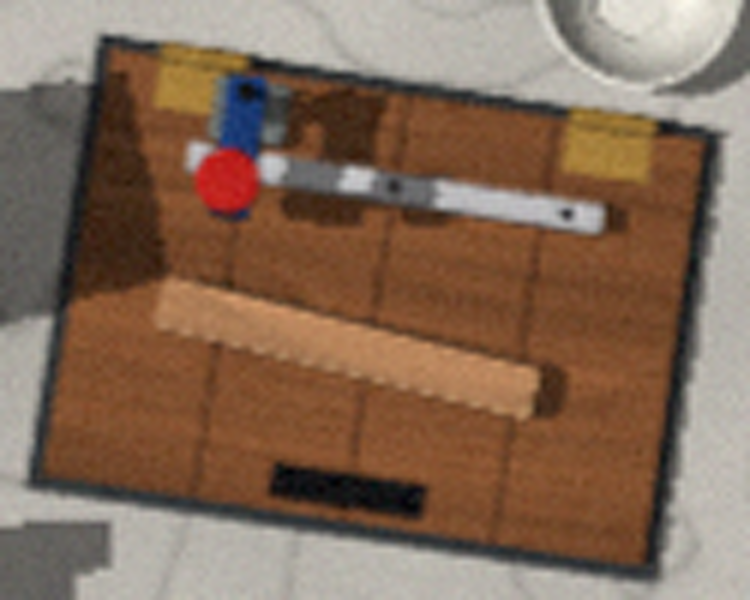

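The crop shows the long strip on the lid, with top corners (170,278), (542,368), (530,418) and (156,328). The fence's front edge runs (187,165)-(603,234) and the knob is at (227,180). Next I'll measure these.

```bash
cat > m.py <<'E'
from h import *
import pickle
t,s=pickle.load(open('c.pkl','rb'))
f=lambda u,v,z: at(t,(u+.5)/6-.5+200,(v+.5)/6-.5+145,z)
lid=[f(*p,.02) for p in [(105,38),(718,132),(655,575),(33,485)]]
ff=[f(187,165,.04),f(603,234,.04)]; fb=[f(193,143,.04),f(608,205,.04)]
st=[f(*p,.044) for p in [(170,278),(542,368),(530,418),(156,328)]]
kn=f(227,180,.157)
E
python3 - <<'E'
from m import *
np.set_printoptions(precision=4,suppress=True)
def yaw(a,b): d=a-b; return np.degrees(np.arctan2(-d[0],d[1]))  # y axis along a-b
print('lid',np.array(lid)[:,:2],np.mean(lid,0),[np.linalg.norm(lid[i]-lid[i-1]) for i in range(4)],yaw(lid[0],lid[1]),yaw(lid[3],lid[2]))
print('fence',np.array(ff+fb)[:,:2],yaw(*ff),yaw(*fb),np.linalg.norm(ff[0]-ff[1]))
print('strip',np.array(st)[:,:2],np.mean(st,0),yaw(st[0],st[1]),yaw(st[3],st[2]),np.linalg.norm(st[0]-st[1]),np.linalg.norm(st[0]-st[3]))
print('knob',kn)
y=np.radians(np.mean([yaw(lid[0],lid[1]),yaw(lid[3],lid[2]),yaw(*ff),yaw(*fb)]))
ex=np.array([np.cos(y),np.sin(y),0]);ey=np.array([-ex[1],ex[0],0])
fc=np.mean(ff+fb,0)
print(np.degrees(y)); 
for n,p in dict(knob=kn,strip=np.mean(st,0),lid=np.mean(lid,0)).items(): d=p-fc; print(n,d@ex+.008,d@ey)
E
```

```text
lid [[ 0.7126  0.1655]
 [ 0.6499 -0.1913]
 [ 0.3932 -0.1457]
 [ 0.4543  0.2115]] [0.5525 0.01   0.02  ] [np.float64(0.26236934517475735), np.float64(0.3622331990040135), np.float64(0.2607507618423787), np.float64(0.3624719909743787)] -9.971930351651112 -9.716154349824379
fence [[ 0.6349  0.1184]
 [ 0.5899 -0.1189]
 [ 0.6475  0.1147]
 [ 0.6065 -0.1223]] -10.73334237080502 -9.795346018093563 0.24150614361999664
strip [[ 0.5701  0.1291]
 [ 0.5139 -0.0811]
 [ 0.4857 -0.0734]
 [ 0.5419  0.1376]] [0.5279 0.0281 0.044 ] -14.98249350629835 -14.931246697699343 0.21760209835344857 0.029466617728643358
knob [0.6126 0.0921 0.157 ]
-10.054193272593517
knob -0.015442048881189375 0.09145679002065941
strip -0.08764317382071007 0.01363573505187053
lid -0.06024401629610202 0.00013188183799654155
```

```bash
cat >> m.py <<'E'
y=np.radians(-10.0); ex=np.array([np.cos(y),np.sin(y),0]);ey=np.array([-ex[1],ex[0],0]); ez=np.array([0,0,1.])
F=np.mean(ff+fb,0)-.008*ex; F[2]=.02
def L(p): d=np.asarray(p)-F; return np.array([d@ex,d@ey,d[2]])*1000
def W(l): l=np.array(l)/1000; return F+l[0]*ex+l[1]*ey+l[2]*ez
def st_():
    o=ctrl.get_obs(); r=R.from_quat(np.roll(o['eef_rot'],-1)).as_matrix()
    h=np.degrees(np.arctan2(r[1,0],r[0,0]))
    print('t',o['time_s'],'lid',L(o['eef_pos']).round(1),'jaw vs ey deg',round(h-80,2),'F ex,ey,z',[round(float(o['wrist_force']@e),2) for e in(ex,ey,ez)],'op',round(o['opening'],2),'torq',o['torque'].round(2),'z axis',r[:,2].round(3)); return o,r
def go(l):
    o,r=st_(); print('tool shift cm',(r.T@(W(l)-o['eef_pos'])*100).round(2))
E
python3 - <<'E'
from m import *
go([-134,8,240])
print('handle',[L(f(*p,.02)).round() for p in [(275,465),(425,485),(275,490),(420,515)]])
print('strip',[L(p).round(1) for p in st],'knob',L(kn))
E
```

```text
t 0.1 lid [-561.2  467.7  383.8] jaw vs ey deg -4.14 F ex,ey,z [-0.53, -0.19, 0.16] op 1.0 torq [-0.03 -0.   -0.02] z axis [-0.001 -0.001 -1.   ]
tool shift cm [-42.74  45.93  14.44]
handle [array([-160.,   46.,    0.]), array([-159.,  -42.,    0.]), array([-174.,   44.,    0.]), array([-176.,  -41.,    0.])]
strip [array([-63.6, 120.6,  24. ]), array([-82.5, -96.2,  24. ]), array([-111.6,  -93.5,   24. ]), array([-92.8, 124. ,  24. ])] knob [-15.35553391  91.47892179 137.        ]
```

Emit:
move_arm(moves=[{"gripper":60,"x":-3.56,"y":3.83},{"gripper":60,"x":-3.56,"y":3.83},{"gripper":60,"x":-3.56,"y":3.83},{"gripper":60,"x":-3.56,"y":3.83},{"gripper":60,"x":-3.56,"y":3.83}])

```text
validation failed for argument at $.mo...
```

Emit:
move_arm(moves=[{"gripper":60,"x":-3.56,"y":3.83},{"gripper":60,"x":-3.56,"y":3.83},{"gripper":60,"x":-3.56,"y":3.83},{"gripper":60,"x":-3.56,"y":3.83},{"gripper":60,"x":-3.56,"y":3.83}])

```text
validation failed for argument at $.mo...
```

Emit:
move_arm(moves=[{"gripper":60,"x":-3.56,"y":3.83},{"gripper":60,"x":-3.56,"y":3.83},{"gripper":60,"roll":-4.1,"z":5},{"gripper":60,"z":5},{"gripper":60,"z":0}])

```text
validation failed for argument at $.mo...
```

```bash
python3 - <<'E'
from m import *
go([-134,8,182])
c=ctrl.camera('wrist'); print({k:v for k,v in c.items() if k!='img'})
cv2.imwrite('pics/w0.png',cv2.convertScaleAbs(cv2.cvtColor(c['img'],cv2.COLOR_RGB2BGR),alpha=1.5))
E
```

```text
t 0.1 lid [-561.2  467.7  383.8] jaw vs ey deg -4.14 F ex,ey,z [-0.53, -0.19, 0.16] op 1.0 torq [-0.03 -0.   -0.02] z axis [-0.001 -0.001 -1.   ]
tool shift cm [-42.73  45.94  20.24]
{'fx': 297.3186396354542, 'fy': 297.3186396354542, 'cx': 255.1878052177007, 'cy': 196.44765801067118, 'tool_from_camera': array([[ 9.99998180e-01, -1.86866422e-03, -3.85105442e-04,
         5.72743452e-04],
       [-1.90242508e-03, -9.61260489e-01, -2.75635000e-01,
        -6.92257645e-02],
       [ 1.44882616e-04,  2.75635231e-01, -9.61262294e-01,
         3.05114501e-02],
       [ 0.00000000e+00,  0.00000000e+00,  0.00000000e+00,
         1.00000000e+00]])}
```

View pics/w0.png

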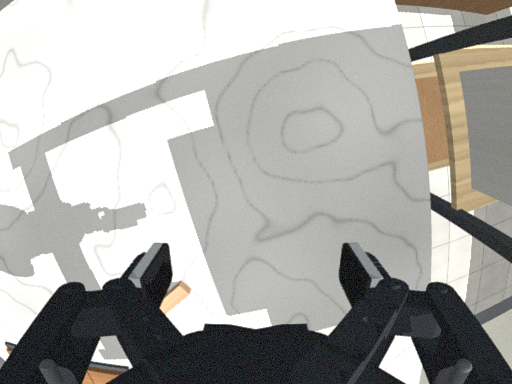

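The wrist view shows the arm still at the start pose, because all three move calls were refused. The rows probably need every field.

Emit:
move_arm(moves=[{"gripper":60,"x":-3.56,"y":3.83,"z":0,"roll":0},{"gripper":60,"x":-3.56,"y":3.83,"z":0,"roll":0},{"gripper":60,"x":-3.56,"y":3.83,"z":0,"roll":0},{"gripper":60,"x":-3.56,"y":3.83,"z":0,"roll":0},{"gripper":60,"x":-3.56,"y":3.83,"z":0,"roll":0}])

```text
time_s: 0.78
eef_pos: [0.2831, 0.3367, 0.4046]
eef_rot: [0.0, 0.789, 0.615, 0.0]
wrist_force: [0.4, 0.5, 1.3]
opening: 0.598
```

Emit:
move_arm(moves=[{"gripper":60,"x":-3.56,"y":3.83,"z":0,"roll":0},{"gripper":60,"x":-3.56,"y":3.83,"z":0,"roll":0},{"gripper":60,"x":-3.56,"y":3.83,"z":0,"roll":0},{"gripper":60,"x":-3.56,"y":3.83,"z":0,"roll":0},{"gripper":60,"x":-3.56,"y":3.83,"z":0,"roll":0}])

```text
time_s: 1.4
eef_pos: [0.4254, 0.1172, 0.4047]
eef_rot: [0.0, 0.789, 0.615, 0.0]
wrist_force: [0.1, 0.6, 0.3]
opening: 0.601
```

Emit:
move_arm(moves=[{"gripper":60,"x":-3.56,"y":3.83,"z":0,"roll":0},{"gripper":60,"x":-3.56,"y":3.83,"z":0,"roll":0},{"gripper":60,"x":0,"y":0,"z":5,"roll":-4.1},{"gripper":60,"x":0,"y":0,"z":5,"roll":0},{"gripper":60,"x":0,"y":0,"z":0,"roll":0}])

```text
time_s: 2.02
eef_pos: [0.4798, 0.0312, 0.301]
eef_rot: [-0.004, 0.766, 0.642, -0.003]
wrist_force: [0.2, 0.5, 0.5]
opening: 0.603
```

```bash
python3 - <<'E'
from m import *
go([-134,8,182])
c=ctrl.camera('wrist')
cv2.imwrite('pics/w1.png',cv2.convertScaleAbs(cv2.cvtColor(c['img'],cv2.COLOR_RGB2BGR),alpha=1.5))
E
```

```text
t 2.025 lid [-135.6    8.5  281. ] jaw vs ey deg -0.07 F ex,ey,z [0.09, 0.57, 0.52] op 0.6 torq [-0.    0.05  0.01] z axis [-0.009  0.002 -1.   ]
tool shift cm [-0.05  0.25  9.9 ]
```

View pics/w1.png

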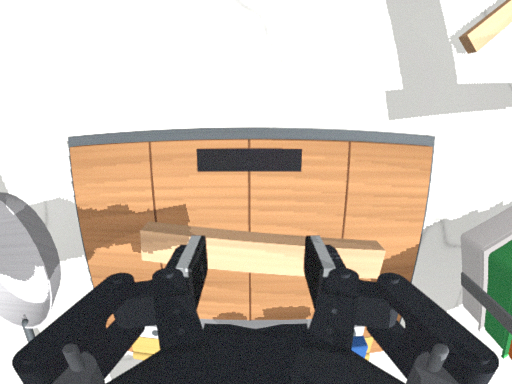

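The wrist view now has the lid below, with the strip running from about (140,235) to (382,250) and the gripper square to the lid. I'll check it against the estimate by reprojection while descending.

```bash
cat >> m.py <<'E'
TC=np.array([[ 9.99998180e-01,-1.86866422e-03,-3.85105442e-04,5.72743452e-04],[-1.90242508e-03,-9.61260489e-01,-2.75635e-01,-6.92257645e-02],[1.44882616e-04,2.75635231e-01,-9.61262294e-01,3.05114501e-02],[0,0,0,1]])
def wp(p,pos,r):
    q=r.T@(p-pos); q=TC[:3,:3].T@(q-TC[:3,3]); x,yy,z=q[0],-q[1],-q[2]
    h=np.hypot(x,yy); th=np.arctan2(h,z); return np.array([255.19+297.32*th*x/h,196.45+297.32*th*yy/h]).round(1)
E
python3 - <<'E'
from m import *
o,r=st_(); P=o['eef_pos']
print('strip top (bR? order)',[wp(p,P,r) for p in st])
print('strip front foot',[wp(W(L(p)-[0,0,24]),P,r) for p in st[2:]])
print('lid',[wp(p,P,r) for p in lid])
print('tips',[wp(P+r@np.array([s*.0255,0,.165]),P,r) for s in(-1,1)])
E
```

```text
t 2.075 lid [-134.2    8.6  283.8] jaw vs ey deg -0.05 F ex,ey,z [1.15, 0.39, 0.56] op 0.59 torq [-0.06 -0.01  0.04] z axis [-0.004  0.001 -1.   ]
strip top (bR? order) [array([373.2, 273.3]), array([139.5, 255.7]), array([137.8, 226.1]), array([381.5, 245.2])]
strip front foot [array([146.8, 217. ]), array([372.4, 235. ])]
lid [array([389.6, 349.1]), array([108. , 346.8]), array([ 62.7, 139.6]), array([434. , 136.8])]
tips [array([203.9, 254.1]), array([303.8, 254.3])]
```

Emit:
move_arm(moves=[{"gripper":60,"x":0,"y":0,"z":4,"roll":0},{"gripper":60,"x":0,"y":0,"z":4,"roll":0},{"gripper":60,"x":0,"y":0,"z":1.8,"roll":0},{"gripper":60,"x":0,"y":0,"z":0,"roll":0}])

```text
time_s: 2.58
eef_pos: [0.4825, 0.0312, 0.2078]
eef_rot: [0.0, 0.766, 0.643, 0.0]
wrist_force: [0.1, 0.4, -0.0]
opening: 0.599
```

```bash
python3 - <<'E'
from m import *
go([-120,8,182])
s=snap('side','pics/s1.png')
im=cv2.imread('pics/s1.png')[150:300,160:360]; cv2.imwrite('pics/s1b.png',cv2.convertScaleAbs(cv2.resize(im,None,fx=4,fy=4,interpolation=cv2.INTER_CUBIC),alpha=1.6))
E
```

```text
t 2.575 lid [-132.8    8.9  187.8] jaw vs ey deg -0.02 F ex,ey,z [0.05, 0.4, -0.04] op 0.6 torq [ 0.02 -0.04  0.01] z axis [ 0.001 -0.    -1.   ]
tool shift cm [-0.09  1.28  0.58]
```

View pics/s1b.png

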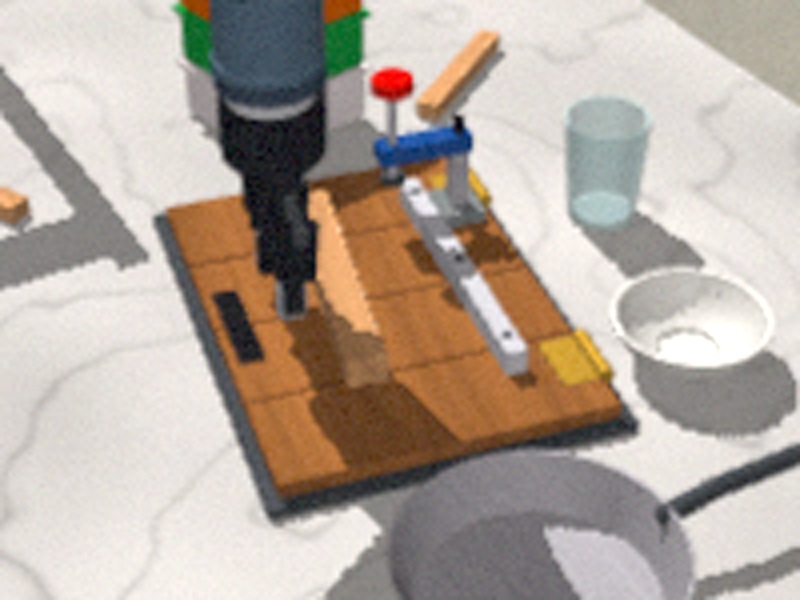

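The side crop shows the fingers between the handle and the strip, clear of the lid. The reprojection agrees to a few pixels. I'll lower 5 mm more and push.

Emit:
move_arm(moves=[{"gripper":60,"x":-0.1,"y":0.5,"z":0.5,"roll":0},{"gripper":60,"x":0,"y":1,"z":0,"roll":0},{"gripper":60,"x":0,"y":1,"z":0,"roll":0},{"gripper":60,"x":0,"y":1,"z":0,"roll":0},{"gripper":60,"x":0,"y":1,"z":0,"roll":0}])

```text
time_s: 3.25
eef_pos: [0.5267, 0.0221, 0.2017]
eef_rot: [-0.0, 0.766, 0.643, 0.0]
wrist_force: [-0.1, -0.5, 1.1]
opening: 0.604
```

Emit:
move_arm(moves=[{"gripper":60,"x":0,"y":1,"z":0,"roll":0},{"gripper":60,"x":0,"y":1,"z":0,"roll":0},{"gripper":60,"x":0,"y":0.8,"z":0,"roll":0},{"gripper":60,"x":0,"y":0.5,"z":0,"roll":0},{"gripper":60,"x":0,"y":0.2,"z":0,"roll":0}])

```text
time_s: 3.88
eef_pos: [0.5606, 0.0161, 0.2016]
eef_rot: [-0.0, 0.766, 0.643, -0.0]
wrist_force: [0.3, -0.8, -0.1]
opening: 0.601
```

```bash
python3 - <<'E'
from m import *
go([-41,8,182])
s=snap('top','pics/t2.png')
im=cv2.imread('pics/t2.png')[145:245,200:325]; cv2.imwrite('pics/t2b.png',cv2.convertScaleAbs(cv2.resize(im,None,fx=6,fy=6,interpolation=cv2.INTER_CUBIC),alpha=1.6))
E
```

```text
t 3.875 lid [-53.4   7.6 181.6] jaw vs ey deg -0.04 F ex,ey,z [0.4, -0.7, -0.07] op 0.6 torq [-0.02  0.06  0.05] z axis [-0.  0. -1.]
tool shift cm [ 0.04  1.24 -0.04]
```

View pics/t2b.png

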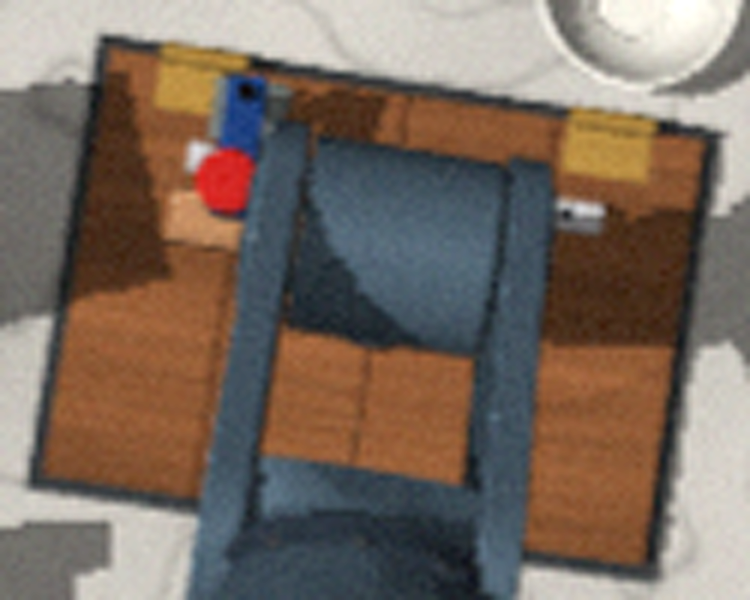

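The strip is now close to the fence, its left end at (170,190)-(163,232), and it looks nearly parallel. I'll continue in small steps until contact.

Emit:
move_arm(moves=[{"gripper":60,"x":0,"y":0.4,"z":0,"roll":0},{"gripper":60,"x":0,"y":0.3,"z":0,"roll":0},{"gripper":60,"x":0,"y":0.2,"z":0,"roll":0},{"gripper":60,"x":0,"y":0.1,"z":0,"roll":0},{"gripper":60,"x":0,"y":0,"z":0,"roll":0}])

```text
time_s: 4.55
eef_pos: [0.5703, 0.0144, 0.2017]
eef_rot: [0.0, 0.766, 0.643, 0.0]
wrist_force: [-0.0, -0.4, 0.2]
opening: 0.598
```

```bash
python3 -c "
from m import *
go([-41,8,182])"
```

```text
t 4.55 lid [-43.5   7.6 181.7] jaw vs ey deg -0.04 F ex,ey,z [0.07, -0.43, 0.17] op 0.6 torq [-0.   -0.03 -0.02] z axis [ 0. -0. -1.]
tool shift cm [ 0.04  0.25 -0.03]
```

Emit:
move_arm(moves=[{"gripper":60,"x":0,"y":0.1,"z":0,"roll":0},{"gripper":60,"x":0,"y":0.1,"z":0,"roll":0},{"gripper":60,"x":0,"y":0.1,"z":0,"roll":0}])

```text
time_s: 4.92
eef_pos: [0.5723, 0.0141, 0.2012]
eef_rot: [-0.001, 0.766, 0.643, -0.001]
wrist_force: [-6.3, 0.9, 2.3]
opening: 0.598
```

Emit:
move_arm(moves=[{"gripper":60,"x":0,"y":0.1,"z":0,"roll":0},{"gripper":60,"x":0,"y":0.05,"z":0,"roll":0},{"gripper":60,"x":0,"y":0.0,"z":0,"roll":0}])

```text
time_s: 5.3
eef_pos: [0.5728, 0.014, 0.2007]
eef_rot: [-0.002, 0.766, 0.643, -0.002]
wrist_force: [-9.6, 0.4, 3.6]
opening: 0.604
```

```bash
python3 -c "
from m import *
go([-41,8,182])"
```

```text
t 5.3 lid [-40.9   7.7 180.7] jaw vs ey deg -0.04 F ex,ey,z [-9.57, -1.25, 3.57] op 0.6 torq [ 0.02  1.41 -0.15] z axis [-0.006  0.001 -1.   ]
tool shift cm [ 0.03 -0.01 -0.13]
```

Contact came at TCP x = -41 mm, as expected for a flush strip, with about 9.6 N. I'll back off, rise, shut the fingers and go to the knob.

Emit:
move_arm(moves=[{"gripper":60,"x":0,"y":-0.5,"z":0,"roll":0},{"gripper":60,"x":0,"y":-2,"z":0,"roll":0},{"gripper":60,"x":0,"y":-2,"z":-3,"roll":0},{"gripper":60,"x":0,"y":0,"z":-6,"roll":0},{"gripper":0,"x":0,"y":0,"z":-6,"roll":0}])

```text
time_s: 5.92
eef_pos: [0.5301, 0.0215, 0.3534]
eef_rot: [0.0, 0.766, 0.643, 0.0]
wrist_force: [1.0, -0.2, 0.6]
opening: 0.402
```

```bash
python3 - <<'E'
from m import *
go([-15.3,91,330])
c=snap('side','pics/s2.png'); 
im=cv2.imread('pics/s2.png')[150:270,200:340]; cv2.imwrite('pics/s2b.png',cv2.convertScaleAbs(cv2.resize(im,None,fx=5,fy=5,interpolation=cv2.INTER_CUBIC),alpha=1.6))
print([np.round(proj(c,W(l)),1) for l in [(-15.3,91.5,137),(-30,124,24),(-30,-96,24),(0,120,20),(0,-120,20)]])
E
```

```text
t 5.925 lid [-84.3   7.6 333.4] jaw vs ey deg -0.04 F ex,ey,z [1.02, -0.03, 0.56] op 0.4 torq [ 0.    0.01 -0.02] z axis [ 0.001 -0.    -1.   ]
tool shift cm [8.34 6.9  0.35]
[array([257.7, 168.7]), array([250.6, 194.8]), array([274.2, 234.2]), array([259.6, 194.8]), array([287. , 238.1])]
```

View pics/s2b.png

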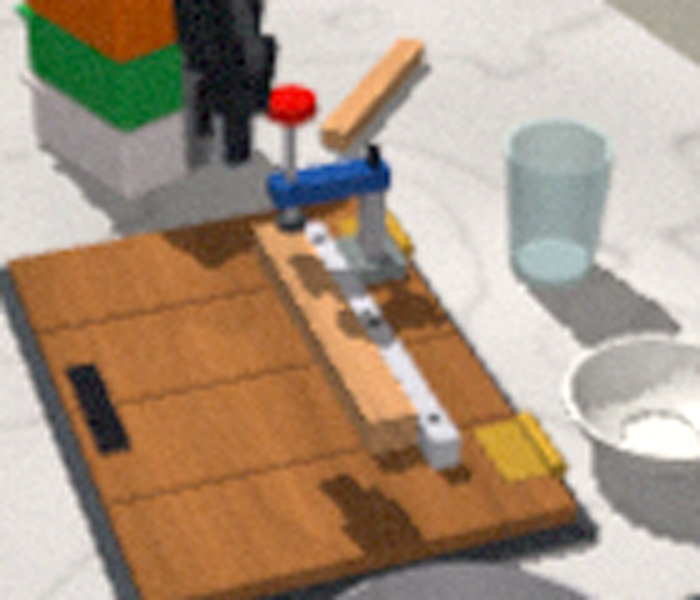

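The side crop shows the strip flush along the fence and under the gauge, and the knob at (292,98) matches its predicted position within 1 px. Next I'll go above the knob.

Emit:
move_arm(moves=[{"gripper":0,"x":4.2,"y":3.45,"z":0,"roll":0},{"gripper":0,"x":4.15,"y":3.45,"z":0,"roll":0},{"gripper":0,"x":0,"y":0,"z":1.5,"roll":0},{"gripper":0,"x":0,"y":0,"z":0.4,"roll":0},{"gripper":0,"x":0,"y":0,"z":0,"roll":0}])

```text
time_s: 6.6
eef_pos: [0.6121, 0.091, 0.332]
eef_rot: [-0.0, 0.767, 0.642, -0.001]
wrist_force: [-0.3, -0.4, 0.1]
opening: 0.001
```

```bash
python3 - <<'E'
from m import *
go([-15.3,91,292])
c=snap('side','pics/s3.png'); 
im=cv2.imread('pics/s3.png')[130:230,210:310]; cv2.imwrite('pics/s3b.png',cv2.convertScaleAbs(cv2.resize(im,None,fx=5,fy=5,interpolation=cv2.INTER_CUBIC),alpha=1.6))
E
```

```text
t 6.6 lid [-15.6  90.3 312. ] jaw vs ey deg -0.08 F ex,ey,z [-0.24, -0.49, 0.13] op 0.0 torq [-0.04 -0.03  0.01] z axis [-0.002 -0.    -1.   ]
tool shift cm [0.07 0.03 2.  ]
```

View pics/s3b.png

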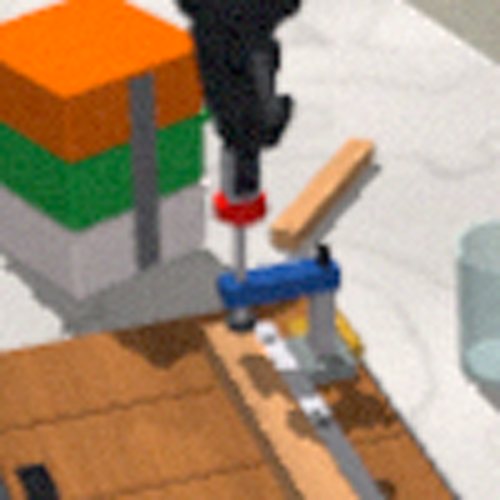

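The fingertips are centred just above the knob (240,200 in the crop). I'll press down slowly.

Emit:
move_arm(moves=[{"gripper":0,"x":0.05,"y":0,"z":0.5,"roll":0},{"gripper":0,"x":0,"y":0,"z":0.5,"roll":0},{"gripper":0,"x":0,"y":0,"z":0.5,"roll":0},{"gripper":0,"x":0,"y":0,"z":0.3,"roll":0},{"gripper":0,"x":0,"y":0,"z":0.1,"roll":0}])

```text
time_s: 7.28
eef_pos: [0.6131, 0.092, 0.3137]
eef_rot: [0.0, 0.766, 0.642, 0.0]
wrist_force: [0.6, -2.1, 2.6]
opening: 0.002
```

Emit:
move_arm(moves=[{"gripper":0,"x":0,"y":0,"z":0.15,"roll":0},{"gripper":0,"x":0,"y":0,"z":0.1,"roll":0},{"gripper":0,"x":0,"y":0,"z":0,"roll":0}])

```text
time_s: 7.65
eef_pos: [0.6131, 0.092, 0.3124]
eef_rot: [0.0, 0.766, 0.643, 0.0]
wrist_force: [-1.6, -2.9, 9.7]
opening: -0.005
```

```bash
python3 -c "
from m import *
go([-15,91,292])"
```

```text
t 7.65 lid [-14.9  91.5 292.4] jaw vs ey deg -0.03 F ex,ey,z [-1.09, -3.1, 9.72] op -0.01 torq [-0.48  0.47 -0.02] z axis [ 0.001 -0.    -1.   ]
tool shift cm [-0.05 -0.01  0.04]
```

The foot is on the strip at 119.4 mm, with 9.7 N. I'll press a bit firmer, dwell, and let it spring up.

Emit:
move_arm(moves=[{"gripper":0,"x":0,"y":0,"z":0.1,"roll":0},{"gripper":0,"x":0,"y":0,"z":0,"roll":0},{"gripper":0,"x":0,"y":0,"z":0,"roll":0},{"gripper":0,"x":0,"y":0,"z":0,"roll":0},{"gripper":0,"x":0,"y":0,"z":0,"roll":0}])

```text
time_s: 8.28
eef_pos: [0.6131, 0.0921, 0.3124]
eef_rot: [0.001, 0.766, 0.643, 0.0]
wrist_force: [-5.2, -2.3, 14.9]
opening: -0.003
```

Emit:
move_arm(moves=[{"gripper":0,"x":0,"y":0,"z":0,"roll":0},{"gripper":0,"x":0,"y":0,"z":0,"roll":0},{"gripper":0,"x":0,"y":0,"z":0,"roll":0}])

```text
time_s: 8.65
eef_pos: [0.6131, 0.0921, 0.3124]
eef_rot: [0.001, 0.766, 0.643, 0.0]
wrist_force: [-5.7, -3.0, 14.7]
opening: -0.004
```

Emit:
move_arm(moves=[{"gripper":0,"x":0,"y":0,"z":-0.6,"roll":0},{"gripper":0,"x":0,"y":0,"z":-0.8,"roll":0},{"gripper":0,"x":0,"y":0,"z":-1.5,"roll":0},{"gripper":60,"x":0,"y":0,"z":-3,"roll":0},{"gripper":60,"x":-4.2,"y":-4,"z":0,"roll":0}])

```text
time_s: 9.28
eef_pos: [0.568, 0.0585, 0.3725]
eef_rot: [0.002, 0.765, 0.644, 0.003]
wrist_force: [-0.4, -1.1, 0.0]
opening: 0.417
```

```bash
python3 -c "
from m import *
go([-75,8,182])"
```

```text
t 9.275 lid [-53.4  50.7 352.5] jaw vs ey deg 0.11 F ex,ey,z [-0.17, -1.17, 0.03] op 0.42 torq [-0.06  0.02 -0.  ] z axis [ 0.007  0.    -1.   ]
tool shift cm [-4.29 -2.28 17.04]
```

Emit:
move_arm(moves=[{"gripper":60,"x":-3.9,"y":-2.5,"z":0,"roll":0},{"gripper":60,"x":0,"y":0,"z":6,"roll":0},{"gripper":60,"x":0,"y":0,"z":6,"roll":0},{"gripper":60,"x":0,"y":0,"z":4,"roll":0},{"gripper":60,"x":0,"y":0,"z":0.8,"roll":0}])

```text
time_s: 9.9
eef_pos: [0.5332, 0.0241, 0.1986]
eef_rot: [-0.003, 0.766, 0.642, -0.002]
wrist_force: [-0.8, 0.1, -0.2]
opening: 0.6
```

Emit:
move_arm(moves=[{"gripper":60,"x":0,"y":0.8,"z":0,"roll":0},{"gripper":60,"x":0,"y":0.8,"z":0,"roll":0},{"gripper":60,"x":0,"y":0.6,"z":0,"roll":0},{"gripper":60,"x":0,"y":0.3,"z":0,"roll":0},{"gripper":60,"x":0,"y":0,"z":0,"roll":0}])

```text
time_s: 10.52
eef_pos: [0.5597, 0.0193, 0.2015]
eef_rot: [0.0, 0.766, 0.643, 0.0]
wrist_force: [0.6, -0.2, -0.2]
opening: 0.6
```

```bash
python3 - <<'E'
from m import *
go([-43,12,182])
c=snap('side','pics/s4.png'); 
im=cv2.imread('pics/s4.png')[150:270,200:340]; cv2.imwrite('pics/s4b.png',cv2.convertScaleAbs(cv2.resize(im,None,fx=5,fy=5,interpolation=cv2.INTER_CUBIC),alpha=1.6))
E
```

```text
t 10.525 lid [-54.8  10.6 181.5] jaw vs ey deg -0.04 F ex,ey,z [0.63, -0.12, -0.2] op 0.6 torq [-0.    0.    0.02] z axis [ 0.001 -0.    -1.   ]
tool shift cm [ 0.14  1.18 -0.05]
```

View pics/s4b.png

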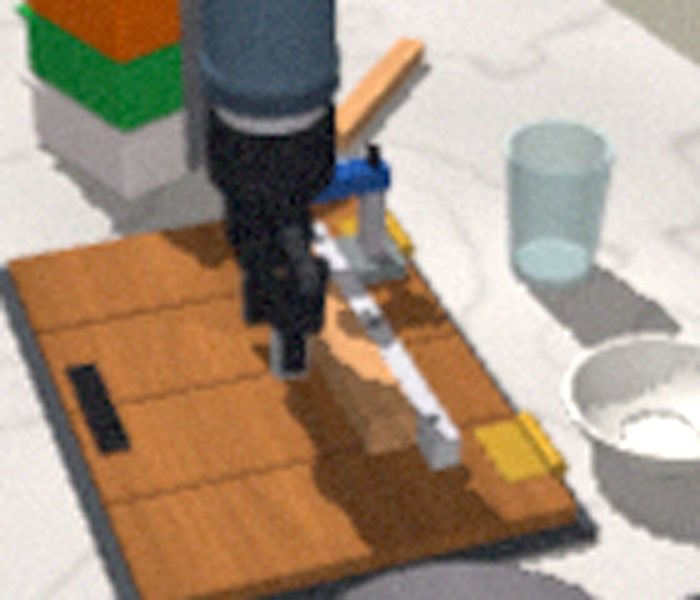

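The strip is still flush against the fence, and the fingers stand just in front of it. I'll press now.

Emit:
move_arm(moves=[{"gripper":60,"x":0.15,"y":0.4,"z":0,"roll":0},{"gripper":60,"x":0,"y":0.4,"z":0,"roll":0},{"gripper":60,"x":0,"y":0.3,"z":0,"roll":0},{"gripper":60,"x":0,"y":0.2,"z":0,"roll":0},{"gripper":60,"x":0,"y":0.1,"z":0,"roll":0}])

```text
time_s: 11.2
eef_pos: [0.5729, 0.0185, 0.2008]
eef_rot: [-0.001, 0.766, 0.642, -0.001]
wrist_force: [-3.7, -0.7, 2.2]
opening: 0.597
```

Emit:
move_arm(moves=[{"gripper":60,"x":0,"y":0.1,"z":0,"roll":0},{"gripper":60,"x":0,"y":0.05,"z":0,"roll":0},{"gripper":60,"x":0,"y":0,"z":0,"roll":0},{"gripper":60,"x":0,"y":0,"z":0,"roll":0}])

```text
time_s: 11.7
eef_pos: [0.5734, 0.0185, 0.2003]
eef_rot: [-0.002, 0.766, 0.643, -0.002]
wrist_force: [-6.8, 1.2, 3.3]
opening: 0.603
```

```bash
python3 -c "
from m import *
go([-41,12,182])"
```

```text
t 11.7 lid [-41.1  12.2 180.3] jaw vs ey deg -0.04 F ex,ey,z [-6.95, -0.0, 3.27] op 0.6 torq [ 0.04  1.23 -0.13] z axis [-0.005  0.001 -1.   ]
tool shift cm [-0.02  0.01 -0.17]
```

Emit:
move_arm(moves=[{"gripper":60,"x":0,"y":0.1,"z":-0.1,"roll":0},{"gripper":60,"x":0,"y":0.1,"z":0,"roll":0},{"gripper":60,"x":0,"y":0,"z":0,"roll":0},{"gripper":60,"x":0,"y":0,"z":0,"roll":0}])

```text
time_s: 12.2
eef_pos: [0.5741, 0.0183, 0.2003]
eef_rot: [-0.004, 0.766, 0.643, -0.003]
wrist_force: [-11.6, 0.8, 2.8]
opening: 0.603
```

```bash
python3 -c "
from m import *
go([-41,12,182])"
```

```text
t 12.2 lid [-40.4  12.2 180.3] jaw vs ey deg -0.03 F ex,ey,z [-11.52, -1.19, 2.8] op 0.6 torq [ 0.11  1.75 -0.15] z axis [-0.01   0.001 -1.   ]
tool shift cm [-0.02 -0.06 -0.17]
```

Emit:
move_arm(moves=[{"gripper":60,"x":0,"y":0.02,"z":0,"roll":0},{"gripper":60,"x":0,"y":0,"z":0,"roll":0},{"gripper":60,"x":0,"y":0,"z":0,"roll":0}])

```text
time_s: 12.58
eef_pos: [0.5742, 0.0183, 0.2003]
eef_rot: [-0.004, 0.766, 0.643, -0.003]
wrist_force: [-11.8, 0.6, 3.1]
opening: 0.599
```

```bash
python3 - <<'E'
from m import *
st_()
fs=[]
for i in range(12):
    c=ctrl.camera('top' if i else 'side')
    if i==0: im=cv2.cvtColor(c['img'],cv2.COLOR_RGB2BGR)[150:270,200:340]; cv2.imwrite('pics/s5b.png',cv2.convertScaleAbs(cv2.resize(im,None,fx=5,fy=5,interpolation=cv2.INTER_CUBIC),alpha=1.6))
    w=ctrl.get_obs()['wrist_force']; fs.append([w@ex,w@ey,w[2]])
print(np.mean(fs,0),np.std(fs,0)); st_()
E
```

```text
t 12.575 lid [-40.3  12.1 180.3] jaw vs ey deg -0.04 F ex,ey,z [-11.73, -1.46, 3.12] op 0.6 torq [ 0.07  1.94 -0.2 ] z axis [-0.01   0.001 -1.   ]
[-12.20946316  -1.17700792   3.18969994] [0.33340695 0.44463619 0.47158449]
t 13.175 lid [-40.3  12.2 180.3] jaw vs ey deg -0.03 F ex,ey,z [-11.7, -1.63, 3.17] op 0.6 torq [ 0.07  1.88 -0.15] z axis [-0.01   0.001 -1.   ]
```

View pics/s5b.png

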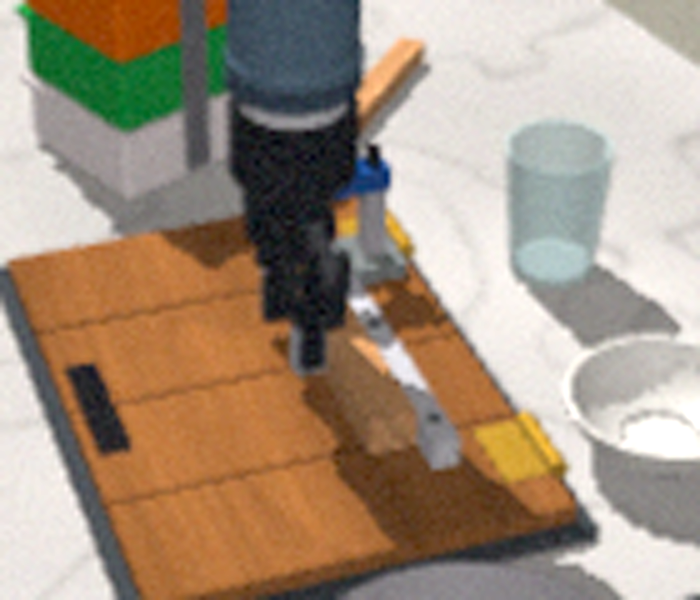

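The strip is flush, the fingers are on its front face, and the push averages 12.2 N and holds steady. I'll hand in.

```bash
python3 -c "
from h import *
ctrl.hand_in(); print(ctrl.get_obs()['wrist_force'])"
```

```text
the job is handed in; nothing more can be done
the job is handed in; nothing more can be done
```

The job is done and handed in at about 13 s of arm time, with the arm still pressing the strip against the fence.

- **Slide:** I pushed the strip with two open fingers until it met the fence. Contact came at the position expected for a flush strip, and the side views show no gap.
- **Gauge:** I pressed the knob until its top stood at about 119.4 mm, which puts the foot on the strip. I held it there for about 1 s at up to 15 N, then lifted off. A sideways force of up to about 6 N showed while pressing. I did not check the knob's return by picture, as the arm hid it afterwards.
- **Final push:** The push into the fence averaged 12.2 N (scatter 0.3 N) over 0.6 s and was steady, with the two fingers near the strip's middle. About 3 N of vertical drag and 1.2 N of force along the fence also show at the wrist.

The food tiers, tumbler and dish look unmoved in the last picture, which shows only part of the pan. The arm did not go near any of them. My first three move calls were refused because of missing fields, which moved nothing.

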